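# Drip tray, then test-tube carrier, at the student's place

## Task

Put the blue drip tray squarely in the middle of the dark mat, lengthwise along it, and let go of it. Then take the orange test-tube carrier off its barbed hook, keeping it upright, and set it down gently in the middle of the tray, lengthwise along it and flat on the tray's floor. Leave everything else on the bench where it stands.

Things in the scene. Friction and masses are not known exactly. Their poses are not given: they have to be found in the camera images.
- mat_center (a point): centre of the top face of the dark rubber mat, 100 x 160 mm, 3 mm thick, lying fixed on the bench. z up, y along the mat's long side.
- tray_center (a point): blue plastic drip tray, loose, about 0.2 to 0.34 kg; 66 mm wide (its x), 130 mm long (its y), 24 mm high. This point is its centre, 12 mm above the underside. Below the floor it is solid; a rim 4 mm thick runs round the floor. Graspable across its 66 mm width. The same either end round.
- tray_floor (a point): centre of the tray's inner floor, 18 mm above its underside; the recess is 58 mm (x) by 122 mm (y), its rim stands 6 mm above the floor. Axes as the tray's.
- hook (a point): the seat of the steel hook on the fixed stand, on the axis of its 7 mm rod, 215 mm above the bench. The hook's open end points along this frame's -x. From here the rod runs to +x, rising 8 mm, to an upright 14 mm post at x = 75 mm that ends 230 mm above the bench; nothing of the stand is higher but the barb. The post's foot (90 x 110 x 14 mm) lies at x = 30 to 120 mm.
- barb_tip (a point): tip of the hook's red barb, on the rod's axis. From the hook's seat the rod goes 28 mm to -x, turns up and leans back to this tip, 21 mm to -x of the seat and 26 mm above it (the rod's 3.5 mm radius comes on top).
- carrier_center (a point): orange test-tube carrier, loose, about 0.25 to 0.4 kg, hanging upright on the hook by the top of its steel bail; 42 mm (x) by 96 mm (y) at the foot, 182 mm high over all. This point is its centre, 91 mm above its underside. y is the long side, in the plane of the bail. The same either end round.
- carrier_foot (a point): centre of the carrier's underside. Rack and stoppered tubes reach 68 mm above it; then an open space up to the bail, an 8 mm rod in the y-z plane rising at y = -45 and 45 mm to 105 mm height and sloping to its peak, axis at 130 mm, in the middle. To leave the hook, raise the carrier 30 to 45 mm from where it hangs, then back it 60 mm or more along the hook's -x.
- carrier_knob (a point): centre of the carrier's black grip knob, a block 28 x 28 mm and 35 mm high, square with the carrier, 164.5 mm above the underside, over the bail's peak. While hanging it is about 42 mm above the hook's seat; gripping along the carrier's y keeps the fingers clear of the barb.
- cap_center (a point): black bottle cap, 34 mm across, 16 mm high, near one end of the blue tray; this point is its centre. Loose; to be left alone.
- splint_box: small wooden-brown box, 50 x 32 x 15 mm, near one end of the dark mat; origin at the centre of its underside. Loose; to be left alone.
- tub: white plastic tub with red lid, 66 x 66 mm, 53 mm high; origin at the centre of its underside. Loose; to be left alone.
- mineral: brown lump of mineral, 66 mm across, 44 mm high; origin at the centre of its underside. Loose; to be left alone.
- bottle: black reagent bottle, 64 mm across, 130 mm high; origin at the centre of its underside. Loose; to be left alone.
- flask: conical glass flask with pink contents, 80 mm across at the foot, 115 mm high; origin at the centre of its underside. Loose; to be left alone.
- beaker: glass beaker, 72 mm across, 95 mm high; origin at the centre of its underside. Loose; to be left alone.
Things that resemble listed ones, but are neither listed nor needed, are in the scene too. Of the things shaped like the part that bears tray_center, the blue one is meant.

How it is judged:
On the way, in this order (a step that is already met when the one before it is completed fails the run):
1. the tray lies flat, central and lengthwise on the mat, released and at rest, while the carrier still hangs on its hook (horizontal distance between tray_center and mat_center below 0.015 m and angle between the y axis of tray_center and the y axis of mat_center, either way round below 0.2 rad and angle between tray_center's own z axis and vertical below 0.06 rad and z of tray_center in the frame of mat_center below 0.016 m and horizontal distance between carrier_knob and hook below 0.03 m and z of carrier_knob in the frame of hook above 0.025 m and linear speed of tray below 0.02 m/s and contact force between tray and the fingers below 0.2 N), for 0.2 s.
2. the carrier is off the hook, clear of the barb, the tray still in place (horizontal distance between tray_center and mat_center below 0.015 m and angle between the y axis of tray_center and the y axis of mat_center, either way round below 0.2 rad and angle between tray_center's own z axis and vertical below 0.06 rad and z of tray_center in the frame of mat_center below 0.016 m and horizontal distance between carrier_knob and hook above 0.055 m and angle between carrier_foot's own z axis and vertical below 0.6 rad), for 0.1 s.
At the end, for the whole second after the job is handed in: The tray lies flat on the mat, within 15 mm of its centre and 0.2 rad of its long direction; the carrier stands upright and at rest on the tray's floor, inside its rim, within 8 mm of the tray's centre across and 10 mm along, and within 0.2 rad of its long direction (horizontal distance between tray_center and mat_center below 0.015 m and angle between the y axis of tray_center and the y axis of mat_center, either way round below 0.2 rad and angle between each of tray_center, carrier_foot's own z axis and vertical below 0.06 rad and z of tray_center in the frame of mat_center below 0.016 m and x of carrier_foot in the frame of tray_floor between -0.008 and 0.008 m and y of carrier_foot in the frame of tray_floor between -0.01 and 0.01 m and z of carrier_foot in the frame of tray_floor below 0.003 m and angle between the y axis of carrier_foot and the y axis of tray_floor, either way round below 0.2 rad and linear speed of each of carrier, tray below 0.02 m/s); the robot touches nothing.
It fails at once if another thing on the bench was moved more than 25 mm or tipped over (distance of any of cap_center, splint_box, tub, mineral, bottle, flask, beaker from where it was at the start of the episode above 0.025 m or angle between any of cap_center, splint_box, tub, mineral, bottle, flask, beaker's own z axis and vertical above 0.5 rad).
It fails at once if the carrier with its glass tubes was tipped more than 35 degrees (angle between carrier_foot's own z axis and vertical above 0.61 rad).
It fails at once if the carrier was banged down: more than 60 N between it and the tray (contact force between carrier and tray above 60 N).
It also fails if it takes over 72 s, if anything falls off the work surface, if the arm or the gripper's body presses on something with over 40 N, if the wrist force passes 120 N, or if a joint passes its speed limit or range.

## Robot

A 7-joint arm with a two-finger parallel gripper is mounted at the origin on the work surface. World frame = base frame: x ahead of the robot, y to its left, z up, the work surface at z = 0. Lengths are in m, angles in rad, forces in N, time in s.
With the tool pointing down it reaches from about 0.35 to 0.9 m from the base axis. Payload 8.1 kg.
Tool frame: the origin (TCP) lies at the very end of the fingers, on their centre line; the grasp point (between the pads) lies 19 mm behind it; z points along the fingers, y is the line along which they close (so a half turn about z gives the same grasp; the last joint's range is limited). The gripper opens to 85 mm and grips with 20 to 120 N. Pads are 22 mm wide; open, the fingers measure 114 mm over their backs; the gripper's body (76 mm by 85 mm) begins 54 mm behind the grasp point. The pads swing forward as they close: fully open they stand 13 mm farther back than shut.
Start: joints at [-1.258, 0.434, 0.025, 1.573, -0.012, 1.134, -0.075], TCP at [0.252, 0.572, 0.231] pointing down, gripper open.
Joint ranges: [-2.62, 2.62], [-0.44, 2.09], [-1.27, 1.32], [0.08, 2.57], [-1.32, 4.46], [0.12, 2], [-2.74, 2.74]. Speed limits (rad/s): [2.22, 2.22, 3.01, 3.01, 3.14, 3.14, 3.14].

## Interface

Orientations are given as a rotation vector (axis times angle).
In Python, from bench import ctrl, open_jaws, grab, kinematics, optics, workorder, monitor gives the robot as it stands. The module is installed in compiled form; this text tells all that it offers. Calls block until the motion is done:
- ctrl.move_pose(position, orientation): joint-space move of the TCP to a pose.
- ctrl.movel(position, velocity=0.15, frame=None): straight line of the TCP; frame=None keeps the orientation; velocity is the mean speed in m/s.
- ctrl.goto_joints(angles): joint-space move.
- open_jaws() and grab(squeeze=None): open the fingers fully, or close them until they stop; squeeze is the grip in N (None keeps the last).
- ctrl.hold(seconds).
- kinematics.ik(position, orientation): joint angles nearest the present ones, or None.
- optics.capture(name): name is "side" or "top" or "wrist"; returns the picture (420x560x3 uint8, red, green, blue); there is no depth.
- optics.get_calibration(name): a dict with "fx", "fy", "cx", "cy" (pixels), "R" (3x3) and "t" (3): a world point X has camera coordinates R X + t; the wrist camera has in their place "hand_eye" (4x4, takes a point from camera to tool coordinates, whose origin is the TCP and whose axes are the flange's). Camera axes: x right, y down, z forward; pixel columns grow to the right and rows downward; lengths in m; the calibration is good to about 2 mm. The wrist camera is an equidistant fisheye: a pixel r from the principal point sees the ray r / f radians off the axis. A picture is of the moment at which its call begins: read the wrist's pose just before it. get_calibration takes no time and is no camera call.
A pose or a line that the arm cannot do raises ctrl.PlanningError and nothing moves.
- workorder.finish_job(): hands the job in; it is judged then, once.
Readings, each from a call of its own:
- monitor.get_time_s(): time.
- monitor.get_joint_pos(): joint angles.
- monitor.get_joint_velocities(): joint speeds.
- monitor.get_tau(): joint torques, N m.
- monitor.get_ee_pos(): TCP position.
- monitor.get_tool_rot(): TCP orientation.
- monitor.get_ft_force(): force on the tool from outside, world axes, zero at the start.
- monitor.get_moment(): the same for the moment, N m.
- monitor.get_finger_gap(): opening from 0.0 (shut) to 1.0 (fully open).
- monitor.get_grip_force(): force on a finger pad.
Only numpy, scipy, OpenCV 4.12 (cv2) and the standard library are available. Lean on these libraries where they do the work, as an engineer would, in place of code of your own. Each camera call takes 0.05 s, during which the arm holds its last target. There are 200 camera calls.

## Working session

There is one attempt and no reset: what is moved stays moved. The work goes in short steps, each a Python script; the robot and the scene stay as the last script left them, time stands still between calls to the robot, and variables do not carry over. Pictures are saved under pics/ and viewed, at most 11 in all, crops included, and the job is handed in when it is done.

```bash
mkdir -p pics; python3 - <<'E'
from bench import *
import cv2,numpy as np
for n in("side","top"):
    im=optics.capture(n); cv2.imwrite(f"pics/{n}0.png",im[:,:,::-1]); c=optics.get_calibration(n)
    R=np.array(c["R"]);print(n,c["fx"],c["fy"],c["cx"],c["cy"],(-R.T@np.array(c["t"])).round(3),R.round(3).tolist())
c=optics.get_calibration("wrist");print(c)
print(monitor.get_ee_pos(),monitor.get_tool_rot(),monitor.get_time_s())
E
```

```text
side 432.42218609010945 432.42218609010945 279.3690140687218 206.08310319599596 [ 0.386 -0.819  0.964] [[0.986, -0.164, -0.006], [-0.115, -0.667, -0.737], [0.117, 0.727, -0.676]]
top 401.9266468858501 401.9266468858501 277.4064369505065 213.44261620259013 [0.234 0.055 1.512] [[-0.025, -1.0, -0.0], [-0.977, 0.025, -0.212], [0.212, -0.005, -0.977]]
{'fx': 325.19226210127806, 'fy': 325.19226210127806, 'cx': 279.46239093677053, 'cy': 210.27474560000002, 'hand_eye': array([[ 5.14748315e-04, -9.44262670e-01, -3.29192566e-01,
         8.46675977e-02],
       [ 9.99999858e-01,  5.30862232e-04,  4.09330442e-05,
        -6.01470149e-04],
       [ 1.36104355e-04, -3.29192540e-01,  9.44262809e-01,
        -1.42823410e-01],
       [ 0.00000000e+00,  0.00000000e+00,  0.00000000e+00,
         1.00000000e+00]])}
[0.25229904 0.57129579 0.23061437] [-6.48526002e-01 -3.07374629e+00  2.24522868e-03] 0.1
```

View pics/side0.png

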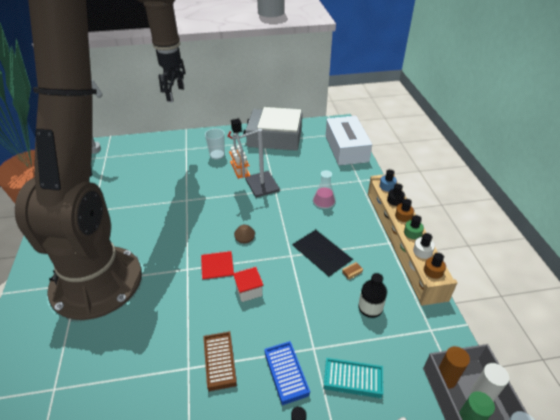

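View pics/top0.png

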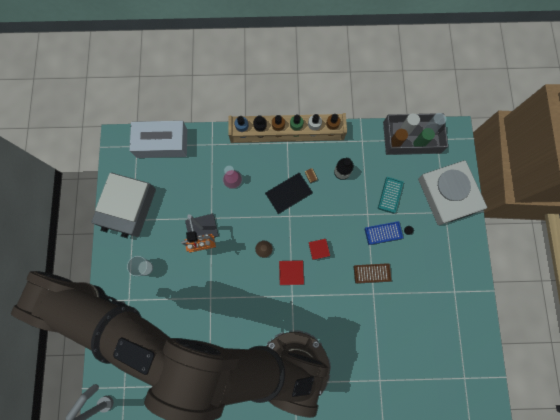

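The top view shows three similar trays: teal (391,195), blue (384,233) and brown (373,273). The blue one is meant, by its colour and the cap beside it at (409,230). The mat is at (289,193), and the carrier hangs at (198,243) with its knob near (192,236). In the side view the blue tray is at (287,372) and the knob at (237,125).

```bash
cat > h.py <<'E'
from bench import *
import cv2,numpy as np
from scipy.spatial.transform import Rotation as Ro
def ray(n,uv,pose=None):
    c=optics.get_calibration(n); uv=np.atleast_2d(np.asarray(uv,float)); p=(uv-[c["cx"],c["cy"]])/[c["fx"],c["fy"]]
    if n=="wrist":
        r=np.linalg.norm(p,axis=1,keepdims=True)+1e-12
        d=np.c_[p/r*np.sin(r),np.cos(r)]; H=np.array(c["hand_eye"]); T=Ro.from_rotvec(pose[1]).as_matrix()
        return T@H[:3,3]+pose[0],(d@H[:3,:3].T)@T.T
    R=np.array(c["R"]);d=np.c_[p,np.ones(len(p))]@R
    return -R.T@np.array(c["t"]),d/np.linalg.norm(d,axis=1,keepdims=True)
def onz(n,uv,z,pose=None):
    o,d=ray(n,uv,pose); return o+d*((z-o[2])/d[:,2])[:,None]
def pose(): return np.array(monitor.get_ee_pos()),np.array(monitor.get_tool_rot())
def big(m,roi=None):
    if roi: k=np.zeros_like(m);k[roi[1]:roi[3],roi[0]:roi[2]]=255;m=m&k
    m=cv2.morphologyEx(m,cv2.MORPH_CLOSE,np.ones((5,5),np.uint8))
    cs=cv2.findContours(m,cv2.RETR_EXTERNAL,cv2.CHAIN_APPROX_NONE)[0]
    return max(cs,key=cv2.contourArea)[:,0,:].astype(float)
def rect(P):
    (c,s,a)=cv2.minAreaRect((P[:,:2]*1000).astype(np.float32)); a=np.radians(a)
    if s[0]<s[1]: a+=np.pi/2
    return np.array(c)/1000,sorted(s),(a+np.pi/2)%np.pi-np.pi/2   # angle of long axis in world
def tri(a,b):
    (o1,d1),(o2,d2)=a,b; A=np.c_[d1[0],-d2[0]]; s=np.linalg.lstsq(A,o2-o1,rcond=None)[0]
    p,q=o1+s[0]*d1[0],o2+s[1]*d2[0]; return (p+q)/2,np.linalg.norm(p-q)
def down(th): # tool z down, tool y (closing) at world angle th
    y=np.array([np.cos(th),np.sin(th),0]);z=np.array([0,0,-1.]);x=np.cross(y,z)
    return Ro.from_matrix(np.c_[x,y,z]).as_rotvec()
E
python3 - <<'E'
from h import *
im={n:cv2.imread(f"pics/{n}0.png") for n in("side","top")}
hsv={n:cv2.cvtColor(i,cv2.COLOR_BGR2HSV) for n,i in im.items()}
for n,rt,rm in(("top",(350,200,404,260),(255,165,318,220)),("side",(250,330,312,410),(285,225,356,278))):
    b=cv2.inRange(hsv[n],(105,120,40),(130,255,255)); c=big(b,rt); print(n,"tray",rect(onz(n,c,.024)))
    d=cv2.inRange(hsv[n],(0,0,0),(180,255,60)); c=big(d,rm); print(n,"mat",rect(onz(n,c,.003)))
K=[]
for n,r in(("top",(175,222,215,258)),("side",(222,112,252,140))):
    c=big(cv2.inRange(hsv[n],(0,0,0),(180,255,60)),r); m=c.mean(0); print(n,"knob",m,len(c),c.min(0),c.max(0)); K.append(ray(n,m))
print(tri(*K))
c=cv2.vconcat([cv2.resize(im["top"][205:260,155:235],(800,550),interpolation=2)]);cv2.imwrite("pics/c1.png",c)
a=cv2.resize(im["side"][105:205,195:295],(500,500),interpolation=2);cv2.imwrite("pics/c2.png",cv2.hconcat([a,cv2.resize(im["top"][205:265,350:425][:, :36*2],(300,500))]))
E
```

```text
top tray (array([ 0.47339279, -0.34789886]), [67.07453918457031, 134.6533203125], np.float64(-1.411197177276624))
top mat (array([0.64313019, 0.00220001]), [97.70984649658203, 157.47390747070312], np.float64(-1.0390857955428117))
side tray (array([ 0.47304004, -0.35668735]), [68.15479278564453, 137.70455932617188], np.float64(-1.413037221852787))
side mat (array([ 0.64194922, -0.00225361]), [92.62266540527344, 151.06155395507812], np.float64(-1.0412462516876246))
top knob [191.88235294 236.02941176] 34 [186. 231.] [197. 241.]
side knob [237.27906977 126.41860465] 43 [231. 119.] [244. 132.]
(array([0.44119873, 0.3212708 , 0.25281778]), np.float64(0.0009691253844598422))
```

View pics/c1.png

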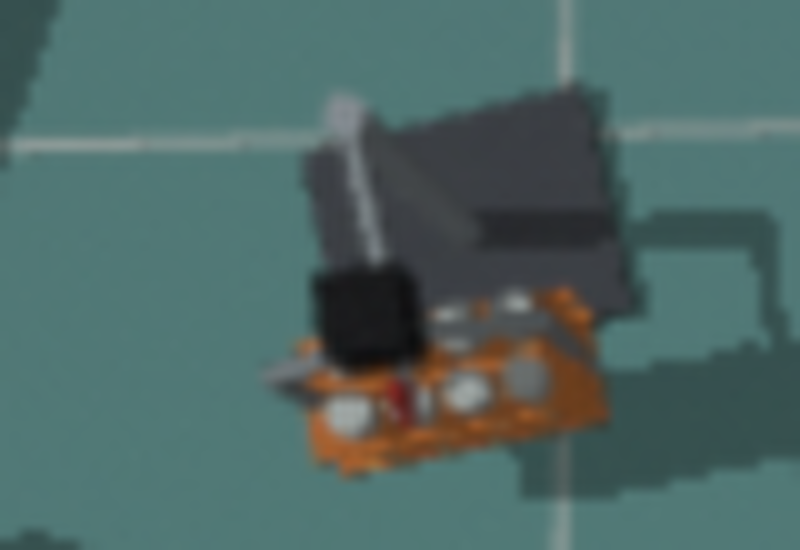

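View pics/c2.png

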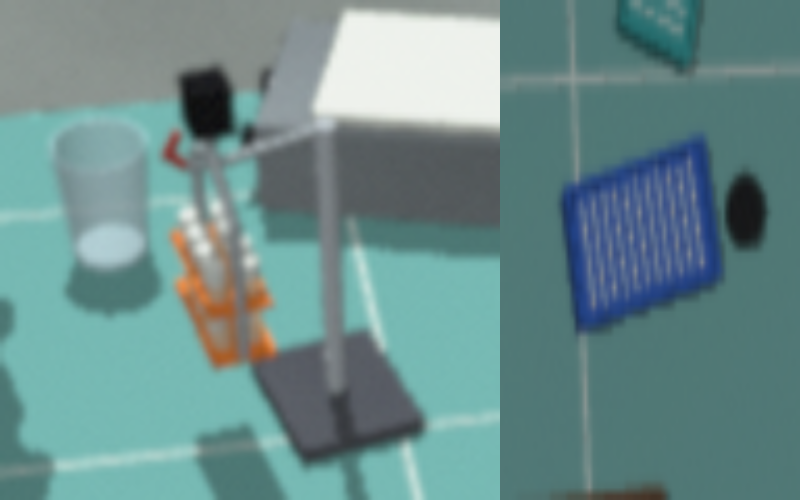

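The crops show a square black knob at top px (192,236), the red barb at (195,245) and the post top at (189,216), so the hook opens toward the robot. In the second crop the blue tray is confirmed, with the cap beside its right end. Next I go over the tray for a close look.

```bash
cat >> h.py <<'E'
def best(p,th):
    q0=np.array(monitor.get_joint_pos()); o=[]
    for t in(th,th+np.pi):
        q=kinematics.ik(list(p),list(down(t)))
        if q is not None: o.append((np.abs(np.array(q)-q0).max(),t,np.round(q,2)))
    o.sort(key=lambda a:a[0]); return o
E
python3 - <<'E'
from h import *
p,r=pose(); ctrl.movel([p[0],p[1],.45],velocity=.25)
o=best([.473,-.352,.25],.159); print(o)
ctrl.move_pose([.473,-.352,.25],list(down(o[0][1])))
P=pose(); im=optics.capture("wrist")[:,:,::-1]; cv2.imwrite("pics/w1.png",im); print(P,monitor.get_time_s(),best([.6425,0,.1],.531))
b=cv2.inRange(cv2.cvtColor(im,cv2.COLOR_BGR2HSV),(105,120,40),(130,255,255)); c=big(b); print(c.min(0),c.max(0),rect(onz("wrist",c,.024,P)))
E
```

```text
[(np.float64(1.2056822260693942), 0.159, array([-0.09,  0.48,  0.97,  1.69, -0.42,  1.2 ,  1.13])), (np.float64(1.81222165294839), 3.300592653589793, array([-0.18,  0.57,  1.16,  1.69, -0.54,  1.25, -1.88]))]
(array([ 0.47367136, -0.35133905,  0.24996492]), array([-2.03620912e+00, -2.39236179e+00, -4.22945749e-04])) 4.5583 [(np.float64(0.4572624916718038), 0.531, array([-0.55,  0.69,  0.75,  1.71, -0.56,  0.97,  0.94])), (np.float64(3.0630836511022537), 3.6725926535897933, array([-0.73,  0.87,  1.14,  1.73, -0.87,  1.15, -1.93]))]
[251. 120.] [308. 227.] (array([ 0.47373859, -0.35269623]), [65.94892120361328, 129.18505859375], np.float64(-1.4100753539569415))
```

View pics/w1.png

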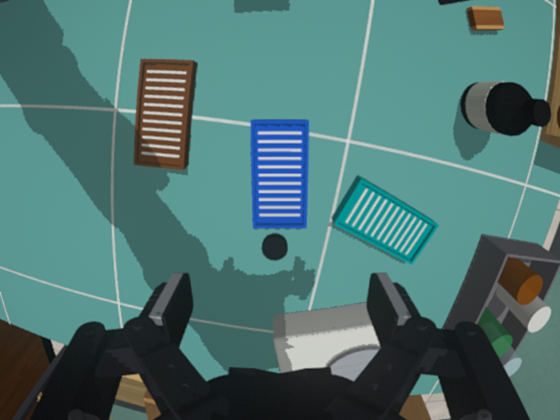

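The wrist view shows the blue tray at (279,174) with the cap at (275,246), clear of its end. The teal and brown trays are well to the side. Next I grasp the tray, carry it over and place it.

```bash
python3 - <<'E'
from h import *
th=-1.410+np.pi/2; c=[.4737,-.3527]
ctrl.movel(c+[.06],velocity=.15,frame=list(down(th))); ctrl.movel(c+[.004],velocity=.06)
grab(40); print(monitor.get_finger_gap(),monitor.get_grip_force())
ctrl.movel(c+[.15],velocity=.12); print(monitor.get_ft_force(),monitor.get_finger_gap(),monitor.get_grip_force())
m=[.6425,0.]; th2=-1.040+np.pi/2
ctrl.movel(m+[.15],velocity=.2,frame=list(down(th2)))
P=pose(); im=optics.capture("wrist")[:,:,::-1]; cv2.imwrite("pics/w2.png",im); print(P,monitor.get_time_s())
E
```

```text
0.7598093500648989 44.44478541612625
[ 0.12505552  0.68132909 -3.93269818] 0.7595258491199951 45.012837052345276
(array([ 0.64218112, -0.00131412,  0.15014893]), array([ 1.56348084e+00,  2.72472250e+00, -5.79521500e-04])) 10.9083
```

View pics/w2.png

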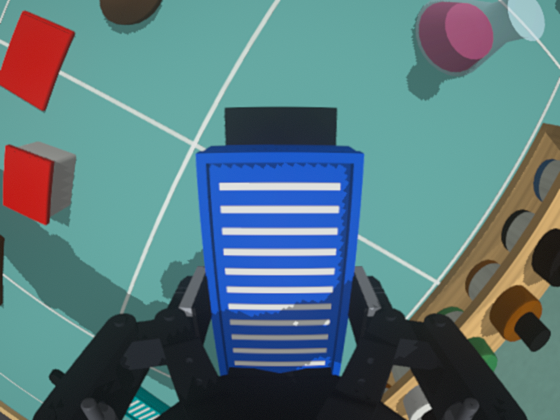

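The tray is held square and level. The far mat edge runs (226,108)–(336,108), parallel to the tray. I check the mat centre from those corners, then place the tray.

```bash
python3 - <<'E'
from h import *
P=pose(); E=onz("wrist",[[226,108],[336,108]],.003,P)[:,:2]; e=E[1]-E[0]; w=np.linalg.norm(e); n=np.array([-e[1],e[0]])/w
m0=np.array([.6425,0]); mid=E.mean(0)
if n@(m0-mid)<0:n=-n
mw=mid+.08*n; print(w,mw,np.arctan2(*(n[::-1])))
if np.linalg.norm(mw-m0)>.012: raise SystemExit
m=list((mw+m0)/2)
ctrl.movel(m+[.03],velocity=.12); ctrl.movel(m+[.0075],velocity=.03); print(monitor.get_ft_force(),pose())
open_jaws(); ctrl.hold(.3); ctrl.movel(m+[.12],velocity=.15)
p=np.array(m)+.14*n; 
ctrl.movel(m+[.45],velocity=.3)
# look at tray & mat from the fixed views
for v in("top","side"):
    im=optics.capture(v)[:,:,::-1]; cv2.imwrite(f"pics/{v}2.png",im)
P=pose(); im=optics.capture("wrist")[:,:,::-1]; cv2.imwrite("pics/w3.png",im)
h=cv2.cvtColor(im,cv2.COLOR_BGR2HSV); b=cv2.inRange(h,(105,120,40),(130,255,255))
c=big(b); print("tray",c.min(0),c.max(0),rect(onz("wrist",c,.027,P)))
x0,y0=c.min(0).astype(int)-25;x1,y1=c.max(0).astype(int)+25
c=big(b|cv2.inRange(h,(0,0,0),(180,255,60)),(max(x0,0),max(y0,0),x1,y1)); print("mat",c.min(0),c.max(0),rect(onz("wrist",c,.003,P)),monitor.get_time_s())
E
```

```text
0.09737009110547137 [ 0.64370997 -0.00131084] -1.0401697550229556
[-4.49443766  0.74239245  5.54212855] (array([ 6.42700980e-01, -6.05034593e-04,  7.68405408e-03]), array([-1.56066877e+00, -2.72555469e+00, -7.57127107e-05]))
tray [260. 112.] [300. 187.] (array([ 0.64278943, -0.00100668]), [69.85616302490234, 134.5239715576172], np.float64(-1.050827406472862))
mat [253. 106.] [307. 189.] (array([ 0.64273938, -0.00100787]), [96.57904815673828, 154.63270568847656], np.float64(-1.0409506075171127)) 15.9
```

View pics/w3.png

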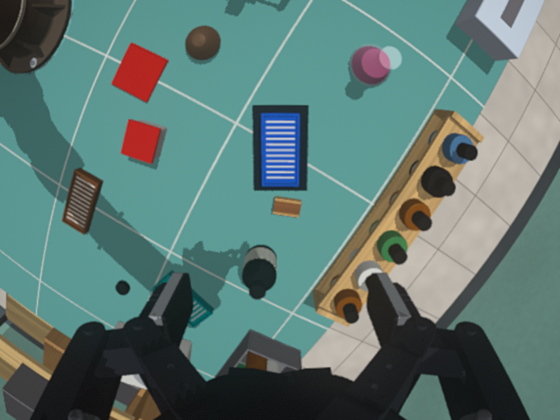

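The tray is centred on the mat to within about 1 mm (blue (280,150) on black), the splint box is untouched at (287,207), and the jaws are empty. Next I look at the carrier from above.

```bash
python3 - <<'E'
from h import *
k=[.441,.321]
for t in (-1.40,1.74):
  for p,a in((k+[.40],t),(k+[.245],t),([k[0]-.09,k[1]-.015,.30],t),([.6427,-.001,.17],t+.36)):
    q=kinematics.ik(p,list(down(a))); print(t,None if q is None else np.round(q,2))
o=best(k+[.42],-1.40); print(o[0][1]); t=o[0][1]
ctrl.move_pose(k+[.42],list(down(t)))
P=pose(); im=optics.capture("wrist")[:,:,::-1]; cv2.imwrite("pics/w4.png",im); print(P,monitor.get_time_s())
cv2.imwrite("pics/w4c.png",cv2.resize(im[60:300,150:410],(780,720),interpolation=2)[:600])
E
```

```text
-1.4 [-1.61  0.39  1.31  1.54 -0.37  1.5  -1.7 ]
-1.4 [-1.57  0.54  1.28  1.81 -0.55  1.22 -1.52]
-1.4 [-1.83  0.16  1.17  1.89 -0.16  1.19 -2.  ]
-1.4 [-0.73  0.76  1.14  1.66 -0.74  1.21 -0.46]
1.74 [-1.34  0.24  0.81  1.52 -0.17  1.45  1.21]
1.74 [-1.25  0.33  0.69  1.79 -0.23  1.1   1.26]
1.74 [-1.41  0.11  0.65  1.87 -0.07  1.18  1.01]
1.74 [-0.39  0.54  0.47  1.63 -0.27  1.04  2.26]
1.7415926535897932
(array([0.44200666, 0.3197897 , 0.42025804]), array([-2.62879173e-01,  3.12990048e+00, -2.39918367e-04])) 17.3667
```

View pics/w4c.png

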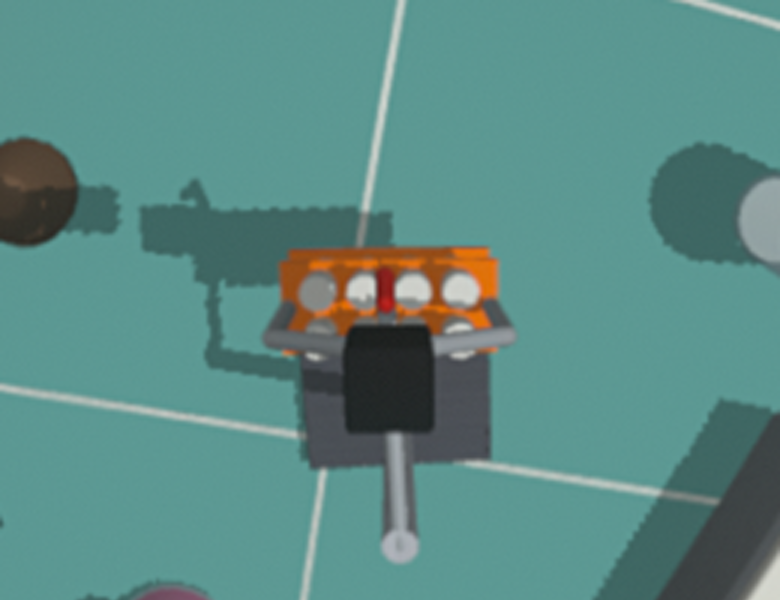

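The knob's far top edge runs crop (347,433)–(433,433), the post top is at (400,546) and the barb tip near (386,270). The carrier lines up with the tool yaw.

```bash
python3 - <<'E'
from h import *
P=pose(); f=lambda u,z:onz("wrist",np.array(u)/3.+[150,60],z,P)[:,:2]
E=f([[347,433],[433,433]],.2745); e=E[0]-E[1]; print("width",np.linalg.norm(e),"ang",np.arctan2(e[1],e[0]))
post=f([[400,546]],.231)[0]; barb=f([[386,270]],.243)[0]; h=post-barb; print("post",post,"barb",barb,"len",np.linalg.norm(h),"hookang",np.arctan2(h[1],h[0]))
u=h/np.linalg.norm(h); print("seat",post-.075*u,"knob",E.mean(0)-.014*u)
B=f([[268,335],[512,335]],.2);e=B[0]-B[1];print("bail ang",np.arctan2(e[1],e[0]))
E
```

```text
width 0.02678984784741048 ang -1.4027371390643752
post [0.50913544 0.33469744] barb [0.40634383 0.31207848] len 0.105250801686707 hookang 0.21659482075214964
seat [0.43588782 0.31857954] knob [0.43810524 0.31809551]
bail ang -1.402687277513958
```

```bash
python3 - <<'E'
from h import *
k=np.array([.438,.3185]); th=-1.4027+np.pi; u=np.array([np.cos(th-np.pi/2),np.sin(th-np.pi/2)]); print(u)
L=lambda xy,z,v,f=None: ctrl.movel([xy[0],xy[1],z],velocity=v,frame=f)
L(k,.32,.15,list(down(th))); L(k,.241,.06)
grab(70); print(monitor.get_finger_gap(),monitor.get_grip_force(),monitor.get_ft_force())
L(k,.279,.05); print(monitor.get_ft_force(),monitor.get_finger_gap(),pose()[0])
L(k-.085*u,.279,.06); print(monitor.get_ft_force(),monitor.get_time_s())
L(k-.085*u,.36,.12)
P=pose(); im=optics.capture("wrist")[:,:,::-1]; cv2.imwrite("pics/w5.png",im); print(P,monitor.get_ft_force(),monitor.get_grip_force())
L([.6427,-.0010],.36,.15,list(down(-1.0405+np.pi))); ctrl.hold(.5)
P=pose(); im=optics.capture("wrist")[:,:,::-1]; cv2.imwrite("pics/w6.png",im); print(P,monitor.get_time_s())
s=optics.capture("side")[:,:,::-1]; cv2.imwrite("pics/s6.png",s)
cv2.imwrite("pics/c6.png",np.hstack([im[:,100:460],cv2.resize(s[100:310,220:440],(440,420))]))
E
```

```text
[0.98590505 0.16730581]
0.3203102647290734 68.74168038368225 [0.4953361  0.8625514  2.10880669]
[ 0.05493679  0.1973722  -4.08014336] 0.3164743057795834 [0.43780271 0.31843958 0.27873616]
[-0.68586697 -0.18964864 -3.26676273] 22.6833
(array([0.35389958, 0.304041  , 0.35933992]), array([ 2.63707815e-01, -3.12978081e+00,  1.15958895e-03])) [ 0.86777019  0.49959819 -3.65637267] 68.88603687286377
(array([ 0.6426983 , -0.00100555,  0.36001157]), array([-8.23203687e-01,  3.03178002e+00,  3.63817929e-05])) 27.0583
```

View pics/c6.png

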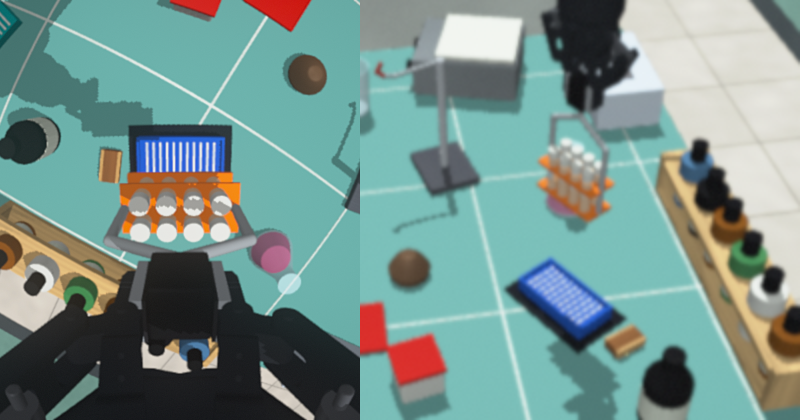

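The carrier is held upright above the tray, clear of hook and barb. The foot's front edge is near wrist px (229–340,175). I measure where the foot sits relative to the tool, crop included.

```bash
python3 - <<'E'
from h import *
P=pose(); im=cv2.imread("pics/w6.png"); h=cv2.cvtColor(im,cv2.COLOR_BGR2HSV)
o=cv2.inRange(h,(5,150,120),(18,255,255)); o[:160]=0;o[240:]=0;o[:,:218]=0;o[:,345:]=0
T=Ro.from_rotvec(P[1]).as_matrix()
tool=lambda uv,z:(onz("wrist",uv,z,P)-P[0])@T
cols=np.arange(222,344,6); top=[(c,np.flatnonzero(o[:,c])[0]) for c in cols if o[:,c].any()]
print(top); X=tool(np.array(top),.2115); print((X[:,:2]*1000).round(1).tolist())
cv2.imwrite("pics/c7.png",cv2.resize(im[110:270,190:370],(720,600),interpolation=2) if 0 else cv2.resize(im[110:260,190:370],(720,600),interpolation=2))
E
```

```text
[(np.int64(222), np.int64(184)), (np.int64(228), np.int64(174)), (np.int64(234), np.int64(172)), (np.int64(240), np.int64(173)), (np.int64(246), np.int64(173)), (np.int64(252), np.int64(173)), (np.int64(258), np.int64(173)), (np.int64(264), np.int64(173)), (np.int64(270), np.int64(173)), (np.int64(276), np.int64(173)), (np.int64(282), np.int64(173)), (np.int64(288), np.int64(173)), (np.int64(294), np.int64(173)), (np.int64(300), np.int64(173)), (np.int64(306), np.int64(173)), (np.int64(312), np.int64(173)), (np.int64(318), np.int64(173)), (np.int64(324), np.int64(172)), (np.int64(330), np.int64(172)), (np.int64(336), np.int64(183))]
[[9.8, -54.3], [19.3, -48.2], [21.1, -42.5], [20.1, -37.0], [20.1, -31.4], [20.0, -25.9], [20.0, -20.3], [20.0, -14.8], [20.0, -9.3], [20.0, -3.8], [20.0, 1.7], [20.0, 7.2], [20.0, 12.7], [20.0, 18.2], [20.0, 23.7], [20.1, 29.3], [20.1, 34.8], [21.1, 40.4], [21.2, 46.0], [10.8, 52.1]]
```

View pics/c7.png

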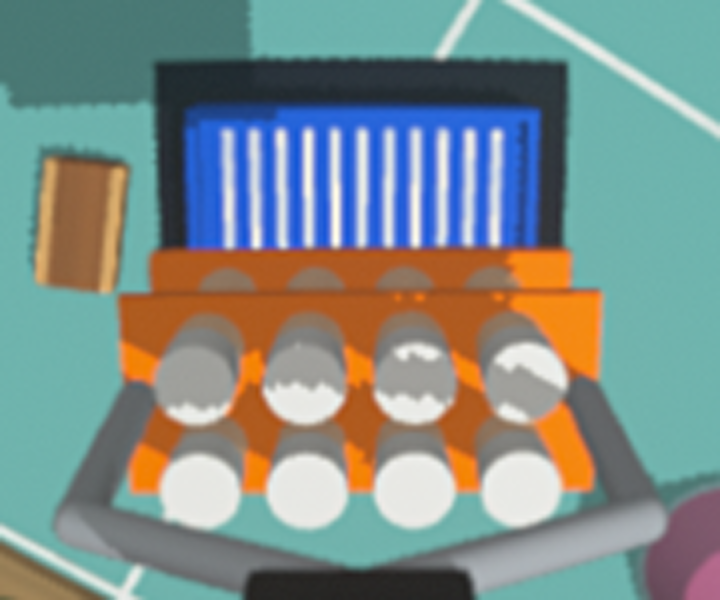

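The foot is centred under the tool to about 1 mm and square with the tray. I lower it, feeling for contact, then release and check.

```bash
python3 - <<'E'
from h import *
m=[.6427,-.0010]
ctrl.movel(m+[.20],velocity=.1); ctrl.movel(m+[.176],velocity=.04); ctrl.hold(.2); f0=monitor.get_ft_force()[2]; z=.176
while z>.160:
    z-=.001; ctrl.movel(m+[z],velocity=.015); f=monitor.get_ft_force()[2]
    if f-f0>2.5: break
print("contact z",z,f0,f); ctrl.hold(.2); print(monitor.get_ft_force())
open_jaws(); ctrl.hold(.3)
ctrl.movel(m+[.30],velocity=.12)
ctrl.movel(m+[.42],velocity=.2); ctrl.hold(.3)
P=pose(); w=optics.capture("wrist")[:,:,::-1]; s=optics.capture("side")[:,:,::-1]; t=monitor.get_time_s(); print(t,monitor.get_finger_gap())
cv2.imwrite("pics/c8.png",np.hstack([cv2.resize(w[80:240,200:360],(400,400),interpolation=2),cv2.resize(s[170:300,260:390],(400,400),interpolation=2)]))
E
```

```text
contact z 0.16799999999999998 -3.666164902726813 5.788961577654219
[-2.93027416  0.44017056  6.16576636]
35.3083 0.9989821100303782
```

View pics/c8.png

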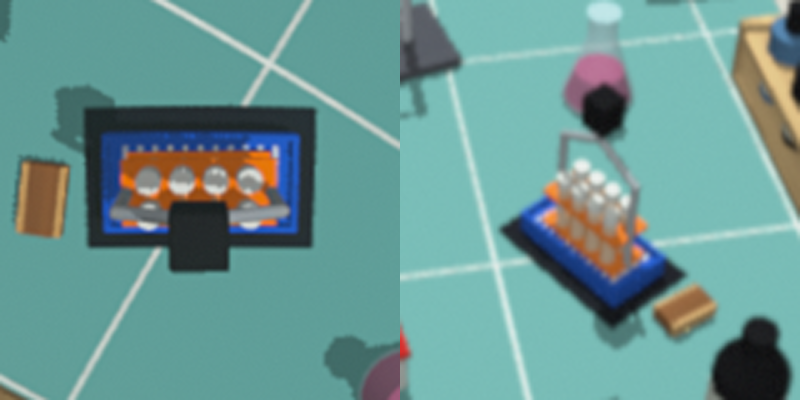

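The carrier stands upright inside the tray rim and the tray is still centred on the mat. Contact came at the height expected for the tray floor, and the gripper is clear.

```bash
python3 -c "
from bench import *
print(workorder.finish_job())"
```

```text
the job is handed in; nothing more can be done
None
```

The job is handed in: the blue tray is centred on the mat, and the orange carrier stands upright and released on the tray's floor, finished at about 35 s of the 72 s allowed; no verdict came back.

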